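# Unhook the medicine caddy and set it on the bedside tray

## Task

Take the medicine caddy off the deep upturned hook on the crates and set it down gently, level and fully inside the rim of the wooden tray. Its bar has to be lifted past the tip of the hook's prong before it can come out, and there is a steel keeper close above the tip whose height you have to feel for: do not strain the hook, keep the caddy level so that the bottle in it stays standing, leave everything else where it is, and let go at the end.

Things in the scene. Friction and masses are not known exactly. Their poses are not given: they have to be found in the camera images.
- crates: Two stacked grey plastic crates, fixed: 300 mm deep (x), 400 mm wide (y), 340 mm high in all; things stand in the upper one, below its rim. Origin: centre of the underside. -x points out of the flat front, on which the hook is mounted.
- hanger: Bare steel hook on the crates' front. Origin: on the face of its 60 mm wide back plate (4 mm off the crates), at the top of the seat rod. -x points straight out of the crates, y level along their front, z up. The seat is a level round rod, 8 mm thick, running 107 mm out along -x, its top at z = 0. The hook may be loaded with up to 25 N.
- prong_foot (a point): Point of the hook at (-105, 0, 0) mm in its frame. Here an upright prong 8 mm thick rises; its tip is 25 to 68 mm above the rod's top, different each time and not measured. Always 22 mm above the tip is the underside of the keeper, a rigid level steel strip 24 mm wide (y), from the plate to x = -135 mm. Lift until the bar touches the keeper, come down about 5 mm, draw out along -x.
- caddy: Aluminium open box, 90 (x) by 220 (y) by 50 mm high, 4 mm walls, three cells along y, about 0.3 to 0.45 kg. Origin: centre of its underside, z up. Two posts at y = -102 and 102 mm carry a square bar above it (the bail). It hangs free from the hook by the bar's middle, its axes along the hook's, the bar 16 to 24 mm inside the prong's centre line.
- bail (a point): Centre of the caddy's straight level bar, 175 mm above the underside; axes as the caddy's. The bar runs 212 mm along y, is 10 mm wide (x) and 12 mm high (z). It can be gripped from above 70 to 78 mm to either side of its middle, fingers closing along x; grip firmly (80 N or more), for the weight hangs to one side.
- bottle: Small amber glass bottle, 34 mm across and 72 mm tall, 80 g, standing loose in the caddy's middle cell. Origin: centre of its underside, z up.
- tray: Wooden tray with a low rim, fixed on the table: outside 142 mm (x) by 272 mm (y) by 18 mm high, walls 6 mm, so inside 130 by 260 mm; inner floor 6 mm above its origin. Origin: centre of its underside, z up. The caddy goes in with its long side along the tray's long side, either way round.
- tub: Closed white pill tub, 48 mm across, 55 mm tall, standing on the table. Bystander. Origin: centre of its underside.
- mug: White mug, 72 mm across, 70 mm tall, handle at +y. Bystander. Origin: centre of its underside.
- torch: Yellow plastic torch lying along its x, about 166 mm long and 46 mm high. Bystander. Origin: underside, near its middle.
- dish: Steel kidney dish, about 90 by 190 mm, 32 mm high. Bystander. Origin: underside, near its middle.
- carton: Small cardboard carton 50 by 100 by 35 mm. Bystander. Origin: centre of its underside.
Not all that is in view belongs to the job. What is shaped like the bottle but blue is not meant.

How it is judged:
By the outcome, as a careful person would: the job done as asked, in the order asked, and still so for the second after the job is handed in, with the robot touching nothing.
It also fails if it takes over 54 s, if anything falls off the work surface, if the arm or the gripper's body presses on something with over 40 N, if the wrist force passes 120 N, or if a joint passes its speed limit or range.

## Robot

A 6-joint arm with a two-finger parallel gripper is mounted at the origin on the work surface. World frame = base frame: x ahead of the robot, y to its left, z up, the work surface at z = 0. Lengths are in m, angles in rad, forces in N, time in s.
With the tool pointing down it reaches from about 0.35 to 0.975 m from the base axis. Payload 4.9 kg.
Tool frame: the origin (TCP) lies at the very end of the fingers, on their centre line; the grasp point (between the pads) lies 19 mm behind it; z points along the fingers, y is the line along which they close (so a half turn about z gives the same grasp; the last joint's range is limited). The gripper opens to 85 mm and grips with 20 to 120 N. Pads are 22 mm wide; open, the fingers measure 114 mm over their backs; the gripper's body (76 mm by 85 mm) begins 54 mm behind the grasp point. The pads swing forward as they close: fully open they stand 13 mm farther back than shut.
Start: joints at [-1.294, 0.053, 1.613, -0, 1.476, -0.119], TCP at [0.241, -0.577, 0.231] pointing down, gripper open.
Joint ranges: [-3.01, 3.01], [-1.01, 2.22], [0.06, 2.58], [-1.02, 4.17], [0.09, 2.62], [-3.14, 3.14]. Speed limits (rad/s): [2.57, 2.57, 3.14, 3.14, 3.14, 3.14].

## Interface

Orientations are given as a rotation vector (axis times angle).
In Python, from station import * gives the robot as it stands.
- The arm moves only by the shell command python3 -m crank 'ROWS' [OPENING] [FORCE]. ROWS is JSON, a list of rows, each an object with "offset": the shift along the tool's x, y, z in m, a list of three; "twist": the turn, a rotation vector about the tool's x, y, z in degrees, a list of three. In form: [{"offset": [x, y, z], "twist": [rx, ry, rz]}, ...]. A call has 1 to 20 rows; each row is the pose to reach, as a shift and turn from the pose commanded when the call began, along the tool's axes at that moment; what a row does not reach only later rows make up. A row lasts 1/8 s, in which the tool goes at most 62.5 mm and 10.7 degrees, less where a joint would pass 70% of its speed; a pose out of reach is approached as far as the arm can. A call with a gripper value outside its range is refused whole. OPENING is the opening, from 0 (shut) to 1 (fully open), set as the call begins (- or left out, the last holds). The fingers move at their own pace and stop on an object; FORCE is the grip in N (left out, the last holds). Time passes only in rows, so rows that repeat a pose let the fingers close. It gives the time, the measured TCP pose, the force, the opening and the grip force at its end, in the units of the state.
- get_obs(): the state, without advancing time (a new reading comes with each control period).
- get_image(name): name is "scene" or "top"; returns the picture (400x640x3 uint8, red, green, blue); there is no depth.
- get_calibration(name): a dict with "intrinsics" (3x3 intrinsics, pixels), "world_from_camera" (4x4, takes a point from camera to world coordinates). Camera axes: x right, y up, looking along -z (the intrinsics and any distortion apply to the point x, -y, -z); pixel columns grow to the right and rows downward; lengths in m; the calibration is good to about 2 mm. A picture is of the moment at which its call begins. get_calibration takes no time and is no camera call.
- finish_job(): hands the job in; it is judged then, once.
Trained networks look in the newest picture that a camera, given by its name, has taken for a name from the list of things; names that differ only in an ending like _2 or _b are one class to them, and where a whole thing is asked for, a point or a joint stands for the part that bears it (a point fixed in the world has none). Each returns a list of dicts, best first, with "confidence" (0 to 1); they miss things now and then, are a little off and sometimes report something else, mostly with a low value. They report only what shows in the picture. A call takes as long as a camera call. They do not tell look-alikes from the thing itself.
- cut_out(query, camera): "region" (400x640 bool, what is visible of it) and "rect" ([centre column, centre row, width, height] in pixels, round what is visible of it).
The state is a dict: "t": time; "q": joint angles; "dq": joint speeds; "effort": joint torques, N m; "tool_pos": TCP position; "tool_rot": TCP orientation; "contact_force": force on the tool from outside, world axes, zero at the start; "wrist_torque": the same for the moment, N m; "opening": finger opening in m; "grip_force": force on a finger pad.
Only numpy, scipy, OpenCV 4.12 (cv2) and the standard library are available. Lean on these libraries where they do the work, as an engineer would, in place of code of your own. Each camera call takes 0.05 s, during which the arm holds its last target. There are 200 camera calls.

## Working session

There is one attempt and no reset: what is moved stays moved. The work goes in short steps, Python scripts to look and compute and a shell command to move; the robot and the scene stay as the last step left them, time stands still between calls to the robot, and variables do not carry over. Pictures are saved under pics/ and viewed, at most 10 in all, crops included, and the job is handed in when it is done.

```bash
mkdir -p pics; ls
python3 - <<'E'
from station import *
import cv2,numpy as np
for n in("scene","top"):
    im=get_image(n); cv2.imwrite(f"pics/{n}0.png",im[:,:,::-1])
    c=get_calibration(n); print(n,np.round(c["intrinsics"],1).tolist(),np.round(c["world_from_camera"],3).tolist(),[k for k in c])
    for q in("caddy","hanger","tray","bottle","crates"):
        for d in cut_out(q,n)[:3]: print(n,q,round(d["confidence"],2),np.round(d["rect"],0))
o=get_obs();print(o)
E
```

```text
pics
scene [[369.6, 0.0, 317.7], [0.0, 369.6, 192.2], [0.0, 0.0, 1.0]] [[0.552, -0.723, 0.415, 1.033], [0.834, 0.486, -0.262, -0.294], [-0.013, 0.49, 0.871, 1.085], [0.0, 0.0, 0.0, 1.0]] ['intrinsics', 'world_from_camera']
scene caddy 0.76 [386. 162.  80.  80.]
scene hanger 0.91 [401. 122.  34.  54.]
scene hanger 0.55 [387. 161.  83.  78.]
scene tray 0.72 [275. 241.  94.  85.]
scene bottle 0.66 [382. 169.  15.  15.]
scene crates 0.59 [432. 105. 176. 177.]
top [[466.2, 0.0, 316.8], [0.0, 466.2, 191.7], [0.0, 0.0, 1.0]] [[-0.015, 0.999, -0.036, 0.514], [-1.0, -0.015, 0.007, 0.001], [0.007, 0.036, 0.999, 1.379], [0.0, 0.0, 0.0, 1.0]] ['intrinsics', 'world_from_camera']
top caddy 0.56 [234. 173.  69.  90.]
top hanger 0.89 [207. 177.  63.  40.]
top hanger 0.56 [232. 176.  69.  95.]
top tray 0.81 [374. 187.  69. 101.]
top bottle 0.58 [292. 152.  12.   9.]
top bottle 0.55 [237. 175.  10.  14.]
top crates 0.75 [128. 212. 225. 225.]
{'t': 0.6, 'q': array([-1.29398359e+00,  5.26847189e-02,  1.61286403e+00,  5.38563930e-06,
        1.47601199e+00, -1.18993710e-01]), 'dq': array([-7.10183878e-05,  4.60946623e-04, -1.99511146e-03, -5.50111983e-04,
       -2.05499834e-04,  1.11434495e-03]), 'effort': array([-1.87870360e-04, -3.93410182e+01, -3.70230317e+01, -1.24509761e-04,
        6.88657165e-04, -2.90953368e-07]), 'tool_pos': array([ 0.2409739 , -0.57667027,  0.23133457]), 'tool_rot': array([3.08024125e+00, 6.17673867e-01, 1.23470494e-05]), 'contact_force': array([-0.24783083, -0.54647187,  0.55571924]), 'wrist_torque': array([ 0.03805148,  0.00662129, -0.01526733]), 'grip_force': 0.0, 'opening': 0.08555422589358916}
```

View pics/scene0.png

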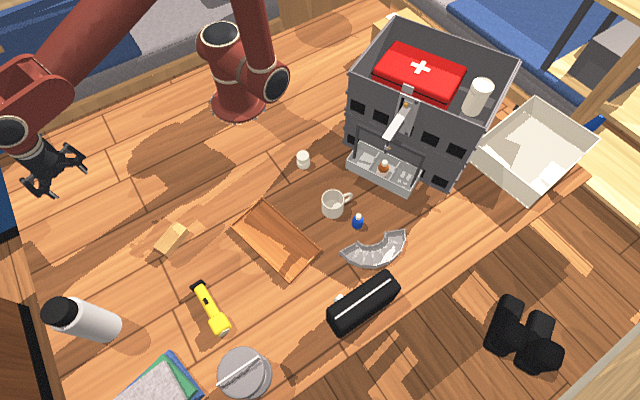

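View pics/top0.png

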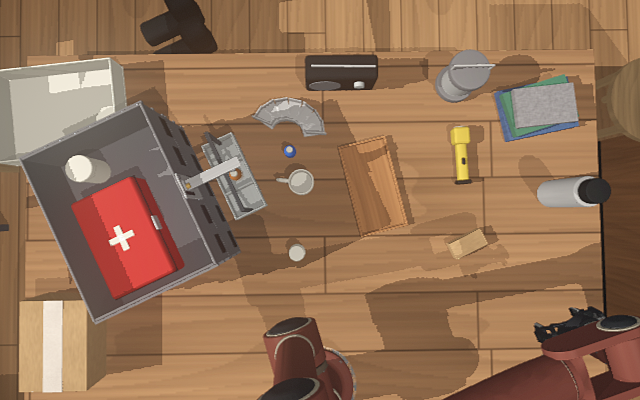

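Scene: the caddy hangs at (386,165) under the white keeper strip (400,118) and the tray is at (275,240). Top: the caddy is at (234,175), the tray at (374,187). Bottle look-alikes: amber in the caddy (scene 384,167; top 237,175), blue on the table (scene 357,220; top 290,151). I choose the amber one, as described. Next, one close crop of both views.

Run:
```python
import cv2,numpy as np
a=cv2.imread("pics/scene0.png")[75:205,335:445]; b=cv2.imread("pics/top0.png")[115:235,165:275]
A=cv2.resize(a,None,fx=3.6,fy=4.5,interpolation=cv2.INTER_CUBIC)
A=cv2.resize(a,(396,468),interpolation=cv2.INTER_CUBIC);B=cv2.resize(b,(396,432),interpolation=cv2.INTER_CUBIC)
B=cv2.copyMakeBorder(B,0,36,0,0,cv2.BORDER_CONSTANT)
cv2.imwrite("pics/crop1.png",np.hstack([A,B]))
```

```text
(no output)
```

View pics/crop1.png

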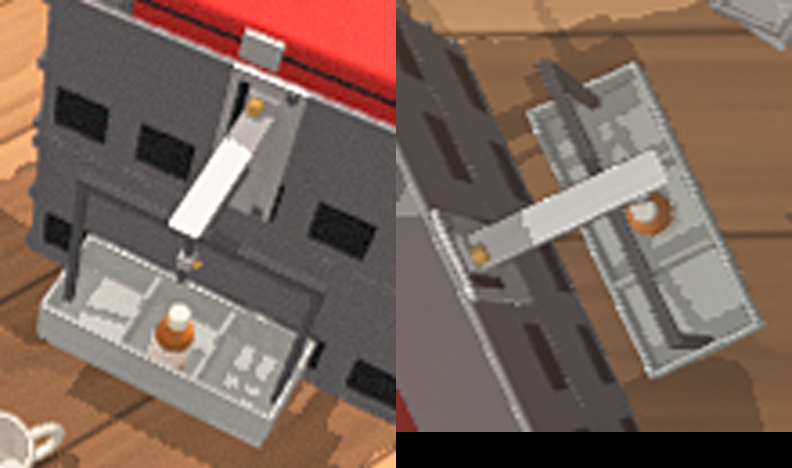

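```bash
cat > h.py <<'E'
from station import *
import numpy as np,cv2
from scipy.optimize import least_squares
from scipy.spatial.transform import Rotation as Rn
C={n:get_calibration(n) for n in("scene","top")}
def proj(n,P):
    c=C[n];T=np.linalg.inv(c["world_from_camera"]);p=np.atleast_2d(P)@T[:3,:3].T+T[:3,3]
    q=(p*[1,-1,-1])@c["intrinsics"].T
    return q[:,:2]/q[:,2:]
def Rz(a): return Rn.from_euler('z',a).as_matrix()
def rel(goal,yaw):  # goal TCP pos, tool-x heading: offset and twist in tool axes from measured pose
    o=get_obs();R=Rn.from_rotvec(o["tool_rot"]);G=Rn.from_matrix(Rz(yaw)@np.diag([1,-1,-1.]))
    return R.inv().apply(np.array(goal)-o["tool_pos"]).round(4),(R.inv()*G).as_rotvec(degrees=True).round(2)
E
python3 - <<'E'
from h import *
S=lambda u,v:(335+u/3.6-.36,75+v/3.6-.36)
T=lambda u,v:(165+(u-396)/3.6-.36,115+v/3.6-.36)
obs=[] # (cam, frame 'c' or 'h', pt, px)
cad=[("top",(-45,-110,50),T(636,62)),("top",(-45,110,50),T(763,323)),("top",(45,110,50),T(653,375)),("top",(45,-110,50),T(528,110)),
("scene",(-45,110,50),S(42,308)),("scene",(-45,110,0),S(40,337)),("scene",(-45,-110,0),S(262,445)),("scene",(-45,-110,50),S(268,412)),("scene",(45,110,50),S(90,236)),
("scene",(0,106,181),S(80,184)),("scene",(0,-106,181),S(324,292)),("top",(0,-106,181),T(545,65)),("top",(0,106,181),T(682,342))]
kp=[("top",(-135,-12),T(656,152)),("top",(-135,12),T(668,181)),("scene",(-135,12),S(172,224)),("scene",(-135,-12),S(203,238))]
def f(p):
    x,y,z,a,h,k=p;R=Rz(a);o=np.array([x,y,z]);r=[]
    for n,q,px in cad: r.append(proj(n,o+R@np.array(q)/1000)[0]-px)
    for n,q,px in kp: # hook frame: origin = caddy origin + (105-k, 0,169)
        r.append(proj(n,o+R@(np.array([q[0]+105-k,q[1],169+h+23])/1000))[0]-px)
    return np.array(r).ravel()
s=least_squares(f,[.55,.2,.1,2.0,45,20],loss="soft_l1")
print(s.x.round(4),np.degrees(s.x[3]));print(f(s.x).reshape(-1,2).round(1).tolist())
x,y,z,a,h,k=s.x;R=Rz(a);o=s.x[:3]
for sg in(1,-1):print("bar grip",sg,o+R@[0,.074*sg,.175])
# tray
m=cut_out("tray","top")[0]["region"].astype(np.uint8);m2=cut_out("tray","scene")[0]["region"].astype(np.uint8)
def g(p,full=0):
    r=[]
    for n,mm in(("top",m),("scene",m2)):
        R=Rz(p[2]);P=np.array([[sx*.071,sy*.136,zz] for sx in(-1,1) for sy in(-1,1) for zz in(0,.018)])@R.T+[p[0],p[1],0]
        hull=cv2.convexHull(proj(n,P).astype(np.float32));b=np.zeros((1600,2560),np.uint8)
        cv2.fillPoly(b,[np.int32(hull*4+1.5)],1);big=cv2.resize(mm,(2560,1600),interpolation=0)
        r.append(1-(b&big).sum()/(b|big).sum())
    return r if full else sum(r)
from scipy.optimize import minimize
t=minimize(g,[.51,-.17,1.85],method="Nelder-Mead",options=dict(initial_simplex=[[.51,-.17,1.85],[.53,-.17,1.85],[.51,-.15,1.85],[.51,-.17,1.95]]))
print("tray",t.x.round(4),np.degrees(t.x[2]),g(t.x,1))
E
```

```text
[ 0.6076  0.2159  0.0738  2.0074 42.0203 15.9512] 115.0129547530426
[[-0.5, -0.9], [-0.5, -0.2], [-0.2, -0.0], [-0.6, 0.2], [-1.5, 0.2], [-1.7, 0.8], [-1.4, 1.6], [0.2, 2.9], [-1.1, 0.4], [-0.8, -1.7], [0.1, -0.4], [-0.9, -1.2], [-1.2, 0.7], [-1.5, -1.3], [-0.4, 0.0], [-1.6, 0.1], [-2.0, -0.0]]
bar grip 1 [0.54056299 0.1846184  0.24876558]
bar grip -1 [0.6746824  0.24719622 0.24876558]
tray [ 0.5798 -0.1727  1.8013] 103.20755413495915 [np.float64(0.026655447130196408), np.float64(0.04120896666240903)]
```

Run:
```python
from h import *
a=2.0074-np.pi/2
print(rel([.241,-.577,.36],np.radians(22.7)),rel([.5406,.1846,.33],a),rel([.5406,.1846,.230],a))
```

```text
(array([-1.000e-04,  3.000e-04, -1.286e-01]), array([ 0.01,  0.  , -0.02])) (array([ 0.57  , -0.5869, -0.0987]), array([ 0.01,  0.  , -2.34])) (array([ 0.57  , -0.5869,  0.0013]), array([ 0.01,  0.  , -2.34]))
```

```bash
python3 -m crank '[{"offset":[0.02,-0.02,-0.06],"twist":[0,0,0]},{"offset":[0.05,-0.04,-0.11],"twist":[0,0,0]},{"offset":[0.10,-0.06,-0.13],"twist":[0,0,0]},{"offset":[0.15,-0.09,-0.13],"twist":[0,0,-1]},{"offset":[0.20,-0.12,-0.13],"twist":[0,0,-1]},{"offset":[0.25,-0.16,-0.13],"twist":[0,0,-2]},{"offset":[0.30,-0.20,-0.13],"twist":[0,0,-2.3]},{"offset":[0.34,-0.245,-0.13],"twist":[0,0,-2.3]},{"offset":[0.38,-0.29,-0.13],"twist":[0,0,-2.3]},{"offset":[0.42,-0.335,-0.13],"twist":[0,0,-2.3]},{"offset":[0.46,-0.38,-0.13],"twist":[0,0,-2.3]},{"offset":[0.49,-0.43,-0.13],"twist":[0,0,-2.3]},{"offset":[0.52,-0.48,-0.13],"twist":[0,0,-2.3]},{"offset":[0.545,-0.53,-0.12],"twist":[0,0,-2.3]},{"offset":[0.56,-0.565,-0.105],"twist":[0,0,-2.3]},{"offset":[0.57,-0.587,-0.099],"twist":[0,0,-2.3]},{"offset":[0.57,-0.587,-0.099],"twist":[0,0,-2.3]},{"offset":[0.57,-0.587,-0.099],"twist":[0,0,-2.3]}]' 1 100
python3 - <<'E'
from h import *
ims=[]
for n,s,(c0,r0,w,hh) in(("scene",0,(325,75,110,130)),("top",0,(175,125,110,130))):
    im=np.ascontiguousarray(get_image(n)[:,:,::-1]);a=im[r0:r0+hh,c0:c0+w];ims.append(cv2.resize(a,(396,468),interpolation=cv2.INTER_CUBIC))
cv2.imwrite("pics/near1.png",np.hstack(ims))
a=2.0074-np.pi/2
print(rel([.5406,.1846,.230],a),get_obs()["q"].round(2))
E
```

```text
t: 2.95
tool_pos: [0.5407, 0.1842, 0.3307]
tool_rot: [3.067, 0.679, 0.001]
contact_force: [0.2, -0.2, -0.2]
opening: 0.0856
grip_force: 0.0
(array([-0.    , -0.0009,  0.101 ]), array([ 0.03, -0.06, -0.11])) [ 0.2  -0.12  1.61 -0.    1.64  1.33]
```

View pics/near1.png

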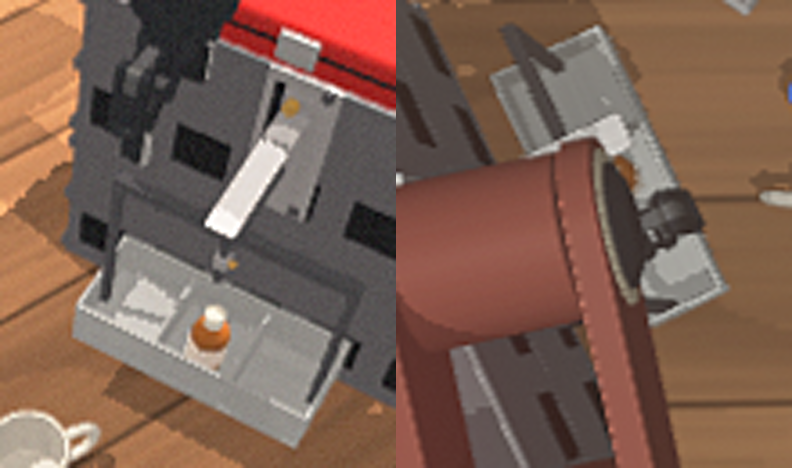

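The gripper hovers over the near half of the bar. The bar's end is at crop (118,180), i.e. scene (358,125), and the fingertips are at scene (360–366,110–119). I check this against the projection.

Run:
```python
from h import *
o=get_obs();R=Rn.from_rotvec(o["tool_rot"]).as_matrix();p=o["tool_pos"]
for n,c0,r0 in(("scene",325,75),("top",175,125)):
    P=[p+R@np.array(v) for v in([0,0,0],[0,.0425,-.013],[0,-.0425,-.013],[0,.057,-.013],[0,-.057,-.013])]+[[.5406,.1846,.2488],[.6076,.2159,.2488]]+[np.array([.6076,.2159,.0738])+Rz(2.0074)@[0,.106,.181]]
    print(n,((proj(n,P)-[c0,r0]+.36)*3.6).round(0).tolist())
```

```text
scene [[159.0, 129.0], [133.0, 155.0], [187.0, 80.0], [123.0, 169.0], [196.0, 67.0], [148.0, 199.0], [232.0, 237.0], [113.0, 178.0]]
top [[206.0, 262.0], [265.0, 232.0], [140.0, 292.0], [286.0, 222.0], [119.0, 302.0], [227.0, 266.0], [179.0, 167.0], [246.0, 309.0]]
```

```bash
python3 -m crank '[{"offset":[0,-0.001,0.03],"twist":[0,0,0]},{"offset":[0,-0.001,0.06],"twist":[0,0,0]},{"offset":[0,-0.001,0.085],"twist":[0,0,0]},{"offset":[0,-0.001,0.10],"twist":[0,0,0]},{"offset":[0,-0.001,0.101],"twist":[0,0,0]},{"offset":[0,-0.001,0.101],"twist":[0,0,0]}]'
python3 -m crank '[{"offset":[0,0,0],"twist":[0,0,0]},{"offset":[0,0,0],"twist":[0,0,0]},{"offset":[0,0,0],"twist":[0,0,0]},{"offset":[0,0,0],"twist":[0,0,0]},{"offset":[0,0,0],"twist":[0,0,0]},{"offset":[0,0,0],"twist":[0,0,0]},{"offset":[0,0,0],"twist":[0,0,0]},{"offset":[0,0,0],"twist":[0,0,0]}]' 0 115
python3 - <<'E'
from h import *
o=get_obs();print(o["wrist_torque"],o["contact_force"])
ims=[]
for n,(c0,r0,w,hh) in(("scene",(325,75,110,130)),("top",(175,125,110,130))):
    im=np.ascontiguousarray(get_image(n)[:,:,::-1]);a=im[r0:r0+hh,c0:c0+w];ims.append(cv2.resize(a,(396,468),interpolation=cv2.INTER_CUBIC))
cv2.imwrite("pics/grip.png",np.hstack(ims))
E
```

```text
t: 3.8
tool_pos: [0.5408, 0.1855, 0.2306]
tool_rot: [3.067, 0.679, 0.003]
contact_force: [-0.6, 0.1, 0.7]
opening: 0.0851
grip_force: 0.0
t: 4.8
tool_pos: [0.5402, 0.1856, 0.2294]
tool_rot: [-3.067, -0.679, -0.0]
contact_force: [-0.3, 0.5, 0.1]
opening: 0.0083
grip_force: 112.9
[-0.03122031  0.04116771  0.04656963] [-0.32848866  0.46365563  0.0800401 ]
```

View pics/grip.png

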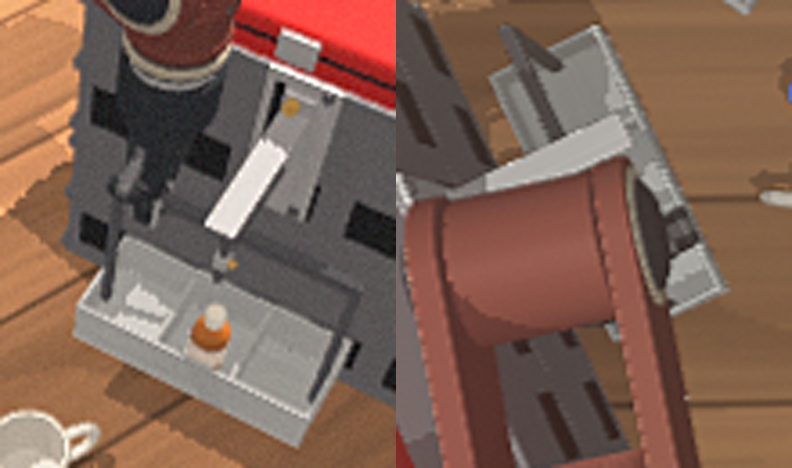

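The picture shows the fingers closed on the bar about 30 mm inside the near post (crop (145,205)), with the bottle upright. Now I lift in stages and watch the force.

```bash
python3 -m crank '[{"offset":[0,0,-0.002],"twist":[0,0,0]},{"offset":[0,0,-0.006],"twist":[0,0,0]},{"offset":[0,0,-0.011],"twist":[0,0,0]},{"offset":[0,0,-0.016],"twist":[0,0,0]},{"offset":[0,0,-0.021],"twist":[0,0,0]},{"offset":[0,0,-0.026],"twist":[0,0,0]},{"offset":[0,0,-0.030],"twist":[0,0,0]},{"offset":[0,0,-0.032],"twist":[0,0,0]},{"offset":[0,0,-0.032],"twist":[0,0,0]},{"offset":[0,0,-0.032],"twist":[0,0,0]}]'
python3 -c "
from station import *
o=get_obs();print(o['wrist_torque'],o['contact_force'],o['tool_pos'],o['tool_rot'])"
```

```text
t: 6.15
tool_pos: [0.54, 0.1856, 0.261]
tool_rot: [-3.067, -0.679, 0.001]
contact_force: [-1.1, -0.5, -3.0]
opening: 0.0082
grip_force: 112.7
[-0.17351007  0.27518447 -0.05185235] [-1.12402197 -0.53779106 -2.95469444] [0.5400116  0.18558437 0.26100458] [-3.06724853e+00 -6.79366909e-01  8.67223189e-04]
```

```bash
for i in 1 2; do :; done; python3 -m crank '[{"offset":[0,0,-0.001],"twist":[0,0,0]},{"offset":[0,0,-0.002],"twist":[0,0,0]},{"offset":[0,0,-0.003],"twist":[0,0,0]},{"offset":[0,0,-0.004],"twist":[0,0,0]},{"offset":[0,0,-0.004],"twist":[0,0,0]}]' | sed -n '2p;4p'
python3 -c "
from station import *
o=get_obs();print(o['wrist_torque'])"
```

```text
tool_pos: [0.5402, 0.1856, 0.2655]
contact_force: [0.2, -0.4, -4.4]
[-0.15222956  0.25595646  0.03259941]
```

```bash
python3 -m crank '[{"offset":[0,0,-0.001],"twist":[0,0,0]},{"offset":[0,0,-0.002],"twist":[0,0,0]},{"offset":[0,0,-0.003],"twist":[0,0,0]},{"offset":[0,0,-0.003],"twist":[0,0,0]}]' | sed -n '2p;4p'
python3 -c "
from station import *
o=get_obs();print(o['wrist_torque'])"
```

```text
tool_pos: [0.5402, 0.1856, 0.2685]
contact_force: [-0.1, 0.1, -4.1]
[-0.10134176  0.23125411 -0.01899827]
```

```bash
python3 -m crank '[{"offset":[0,0,-0.001],"twist":[0,0,0]},{"offset":[0,0,-0.002],"twist":[0,0,0]},{"offset":[0,0,-0.003],"twist":[0,0,0]},{"offset":[0,0,-0.003],"twist":[0,0,0]}]' | sed -n '2p;4p'
python3 -c "
from station import *
o=get_obs();print(o['wrist_torque'])"
```

```text
tool_pos: [0.5402, 0.1856, 0.2715]
contact_force: [-0.6, 0.1, -4.6]
[-0.07724622  0.19064723 -0.04598891]
```

```bash
python3 -m crank '[{"offset":[0,0,-0.001],"twist":[0,0,0]},{"offset":[0,0,-0.002],"twist":[0,0,0]},{"offset":[0,0,-0.0025],"twist":[0,0,0]},{"offset":[0,0,-0.0025],"twist":[0,0,0]}]' | sed -n '2p;4p'
python3 -c "
from station import *
o=get_obs();print(o['wrist_torque'])"
```

```text
tool_pos: [0.5402, 0.1856, 0.2739]
contact_force: [0.5, -0.5, -4.3]
[-0.07966723  0.23785299  0.00353363]
```

```bash
python3 -m crank '[{"offset":[0,0,-0.001],"twist":[0,0,0]},{"offset":[0,0,-0.002],"twist":[0,0,0]},{"offset":[0,0,-0.002],"twist":[0,0,0]}]' | sed -n '2p;4p'
python3 -c "
from station import *
o=get_obs();print(o['wrist_torque'])"
```

```text
tool_pos: [0.5402, 0.1856, 0.276]
contact_force: [1.2, 0.2, -4.8]
[-9.14441634e-02  2.28621846e-01 -1.58479333e-04]
```

```bash
python3 - <<'E'
from station import *
import sys
f=[get_obs()['contact_force'][2]];print(f)
E
python3 -m crank '[{"offset":[0,0,-0.001],"twist":[0,0,0]},{"offset":[0,0,-0.0015],"twist":[0,0,0]},{"offset":[0,0,-0.0015],"twist":[0,0,0]}]' | sed -n '2p;4p'
python3 -c "
from station import *
o=get_obs();print(o['wrist_torque'])"
```

```text
[np.float64(-4.752250991495236)]
tool_pos: [0.5402, 0.1856, 0.2774]
contact_force: [0.9, 0.4, -3.7]
[-0.13344569  0.2487285  -0.01366075]
```

```bash
python3 -m crank '[{"offset":[0,0,-0.001],"twist":[0,0,0]},{"offset":[0,0,-0.0015],"twist":[0,0,0]},{"offset":[0,0,-0.0015],"twist":[0,0,0]}]' | sed -n '1p;2p;4p'
python3 -c "
from station import *
o=get_obs();print(o['wrist_torque'])"
```

```text
t: 9.4
tool_pos: [0.54, 0.1856, 0.2786]
contact_force: [1.1, -0.3, -5.6]
[-0.15769112  0.31161603  0.00859608]
```

```bash
python3 -m crank '[{"offset":[0,0,-0.001],"twist":[0,0,0]},{"offset":[0,0,-0.0015],"twist":[0,0,0]},{"offset":[0,0,-0.0015],"twist":[0,0,0]}]' | sed -n '2p;4p'
python3 -c "
from station import *
o=get_obs();print(o['wrist_torque'])"
```

```text
tool_pos: [0.5399, 0.1855, 0.2795]
contact_force: [0.2, 0.7, -8.5]
[-0.19343387  0.32643631 -0.05056124]
```

Contact: the force jumped from about −4.4 to −8.5 N at TCP z≈0.279. I come down about 5.5 mm and check levelness.

```bash
python3 -m crank '[{"offset":[0,0,0.002],"twist":[0,0,0]},{"offset":[0,0,0.004],"twist":[0,0,0]},{"offset":[0,0,0.006],"twist":[0,0,0]},{"offset":[0,0,0.006],"twist":[0,0,0]},{"offset":[0,0,0.006],"twist":[0,0,0]}]'
python3 - <<'E'
from h import *
print(get_obs()["wrist_torque"])
im=get_image("scene")[:,:,::-1][60:200,325:455];cv2.imwrite("pics/lift.png",cv2.resize(im,(546,588),interpolation=cv2.INTER_CUBIC))
o=np.array([.6076,.2159,.0738])+[0,0,.0438];R=Rz(2.0074)
P=[o+R@np.array(q)/1000 for q in[(-45,110,50),(-45,110,0),(-45,-110,0),(-45,-110,50),(0,106,181),(0,-106,181)]]
print(((proj("scene",P)-[325,60]+.36)*4.2).round(0).tolist())
E
```

```text
t: 10.4
tool_pos: [0.5403, 0.1856, 0.2745]
tool_rot: [3.067, 0.679, 0.001]
contact_force: [0.4, -0.0, -3.7]
opening: 0.008
grip_force: 113.3
[-0.11056943  0.30454843  0.00111727]
[[88.0, 389.0], [84.0, 428.0], [354.0, 560.0], [369.0, 524.0], [137.0, 227.0], [437.0, 361.0]]
```

View pics/lift.png

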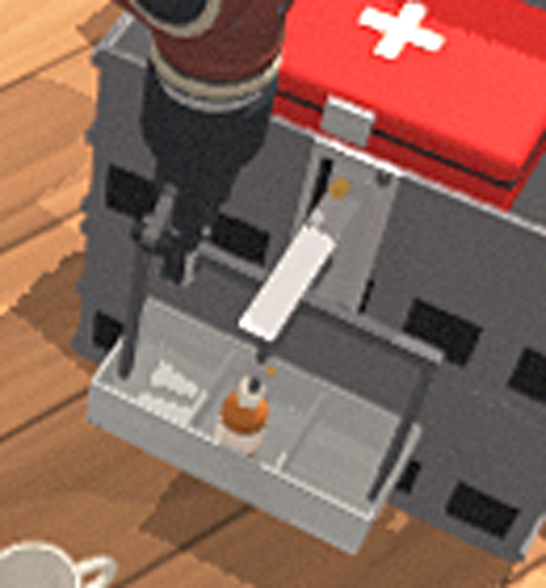

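The caddy hangs level: its front rim corner is at crop (93,385) and its far bottom corner at (358,552), within 2 mm of the prediction. The bottle is upright and the bar is between prong tip and keeper. I draw it out.

```bash
python3 -m crank '[{"offset":[0,0.001,0.001],"twist":[0,0,0]},{"offset":[0,0.004,0.001],"twist":[0,0,0]},{"offset":[0,0.008,0.001],"twist":[0,0,0]},{"offset":[0,0.012,0.001],"twist":[0,0,0]},{"offset":[0,0.016,0.001],"twist":[0,0,0]},{"offset":[0,0.020,0.001],"twist":[0,0,0]},{"offset":[0,0.023,0.001],"twist":[0,0,0]},{"offset":[0,0.023,0.001],"twist":[0,0,0]}]' |sed -n '1,4p'
python3 -c "
from station import *
o=get_obs();print(o['wrist_torque'])"
```

```text
t: 11.45
tool_pos: [0.55, 0.1646, 0.2733]
tool_rot: [-3.067, -0.679, 0.0]
contact_force: [0.2, 0.5, -3.8]
[-0.06722076  0.25494404  0.00641726]
```

```bash
python3 -m crank '[{"offset":[0,0.004,0],"twist":[0,0,0]},{"offset":[0,0.009,0],"twist":[0,0,0]},{"offset":[0,0.014,0],"twist":[0,0,0]},{"offset":[0,0.020,0],"twist":[0,0,0]},{"offset":[0,0.027,0],"twist":[0,0,0]},{"offset":[0,0.036,0],"twist":[0,0,0]},{"offset":[0,0.046,0],"twist":[0,0,0]},{"offset":[0,0.056,0],"twist":[0,0,0]},{"offset":[0,0.066,0],"twist":[0,0,0]},{"offset":[0,0.076,0],"twist":[0,0,0]},{"offset":[0,0.084,0],"twist":[0,0,0]},{"offset":[0,0.090,0],"twist":[0,0,0]},{"offset":[0,0.092,0],"twist":[0,0,0]},{"offset":[0,0.092,0],"twist":[0,0,0]}]' |sed -n '1,4p'
python3 - <<'E'
from h import *
print(get_obs()["wrist_torque"])
im=get_image("scene")[:,:,::-1][70:290,220:440];cv2.imwrite("pics/out.png",cv2.resize(im,(594,594),interpolation=cv2.INTER_CUBIC))
t=np.array([.5798,-.1727,0]);ty=1.8013;a=ty-np.pi/2
off=Rz(ty)@[0,.074,0]
print(rel(t+off+[0,0,.2745],a), rel(t+off+[0,0,.1745],a))
# where caddy now (grip ratio): bar from fit rel to TCP at grip
E
```

```text
t: 13.2
tool_pos: [0.5887, 0.0814, 0.2733]
tool_rot: [-3.067, -0.679, 0.0]
contact_force: [0.9, 0.4, -3.6]
[-1.31726020e-01  2.46804809e-01 -1.54971519e-05]
(array([-0.1879,  0.2116, -0.0012]), array([-1.000e-02,  0.000e+00,  1.178e+01])) (array([-0.1879,  0.2116,  0.0988]), array([-1.000e-02,  0.000e+00,  1.178e+01]))
```

View pics/out.png

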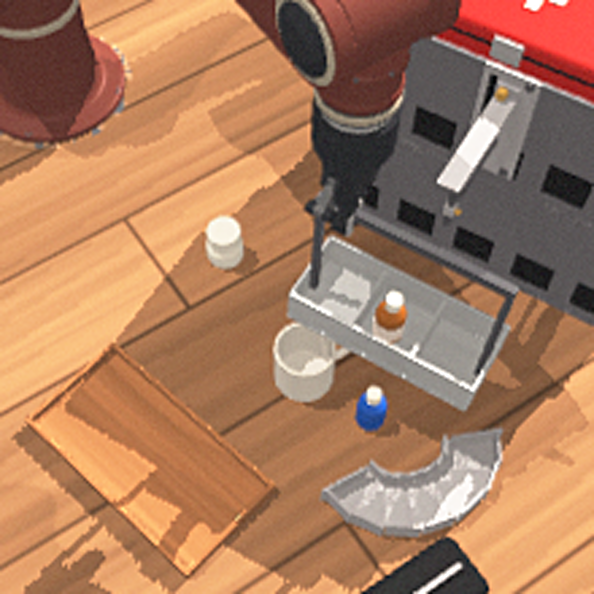

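The caddy is free of the hook, level, with the bottle upright (crop (390,312)). The tray is at crop (150,460). I carry it over the tray.

```bash
python3 -m crank '[{"offset":[-0.003,0.004,0],"twist":[0,0,0.2]},{"offset":[-0.011,0.012,-0.001],"twist":[0,0,0.7]},{"offset":[-0.022,0.025,-0.002],"twist":[0,0,1.4]},{"offset":[-0.036,0.041,-0.002],"twist":[0,0,2.3]},{"offset":[-0.053,0.060,-0.002],"twist":[0,0,3.3]},{"offset":[-0.071,0.080,-0.002],"twist":[0,0,4.5]},{"offset":[-0.089,0.100,-0.002],"twist":[0,0,5.6]},{"offset":[-0.107,0.120,-0.002],"twist":[0,0,6.7]},{"offset":[-0.124,0.140,-0.002],"twist":[0,0,7.8]},{"offset":[-0.141,0.1585,-0.002],"twist":[0,0,8.8]},{"offset":[-0.155,0.175,-0.002],"twist":[0,0,9.7]},{"offset":[-0.167,0.188,-0.002],"twist":[0,0,10.5]},{"offset":[-0.177,0.199,-0.002],"twist":[0,0,11.1]},{"offset":[-0.183,0.206,-0.002],"twist":[0,0,11.5]},{"offset":[-0.186,0.210,-0.002],"twist":[0,0,11.7]},{"offset":[-0.188,0.2115,-0.002],"twist":[0,0,11.8]},{"offset":[-0.188,0.2115,-0.002],"twist":[0,0,11.8]}]' |sed -n '1,4p'
python3 -m crank '[{"offset":[0,0,0.003],"twist":[0,0,0]},{"offset":[0,0,0.010],"twist":[0,0,0]},{"offset":[0,0,0.020],"twist":[0,0,0]},{"offset":[0,0,0.032],"twist":[0,0,0]},{"offset":[0,0,0.044],"twist":[0,0,0]},{"offset":[0,0,0.056],"twist":[0,0,0]},{"offset":[0,0,0.067],"twist":[0,0,0]},{"offset":[0,0,0.075],"twist":[0,0,0]},{"offset":[0,0,0.080],"twist":[0,0,0]},{"offset":[0,0,0.082],"twist":[0,0,0]},{"offset":[0,0,0.082],"twist":[0,0,0]},{"offset":[0,0,0.082],"twist":[0,0,0]}]' |sed -n '1,4p'
python3 - <<'E'
from h import *
print(get_obs()["wrist_torque"])
ims=[]
for n,(c0,r0) in(("scene",(220,130)),("top",(310,115))):
    a=get_image(n)[:,:,::-1][r0:r0+160,c0:c0+125];ims.append(cv2.resize(a,(400,512),interpolation=cv2.INTER_CUBIC))
cv2.imwrite("pics/over.png",np.hstack(ims))
p=get_obs()["tool_pos"]; ty=1.8013; o=p+Rz(ty)@[0,-.074,-.156];print(o,rel([.5798,-.1727,0]+Rz(ty)@[0,.074,.1645],ty-np.pi/2))
P=[o+Rz(ty)@np.array(q)/1000 for q in[(-45,110,50),(-45,110,0),(-45,-110,0),(-45,-110,50),(45,110,50),(45,-110,50)]]
Tr=[np.array([.5798,-.1727,.018])+Rz(ty)@np.array(q)/1000 for q in[(-71,136,0),(-71,-136,0),(71,136,0),(71,-136,0)]]
for n,c in(("scene",(220,130)),("top",(310,115))): print(((proj(n,P+Tr)-c+.36)*3.2).round(0).tolist())
E
```

```text
t: 15.38
tool_pos: [0.5077, -0.1895, 0.2752]
tool_rot: [-3.121, -0.361, 0.0]
contact_force: [0.6, -0.4, -4.2]
t: 16.88
tool_pos: [0.5079, -0.1899, 0.1938]
tool_rot: [3.12, 0.36, 0.001]
contact_force: [0.3, 0.5, -3.3]
[-0.05428342  0.27404961  0.02436285]
[ 0.57985075 -0.17291823  0.03773109] (array([-0.    , -0.0002,  0.0292]), array([ 0.03, -0.03, -0.03]))
[[50.0, 271.0], [61.0, 293.0], [218.0, 443.0], [214.0, 425.0], [121.0, 209.0], [285.0, 355.0], [28.0, 303.0], [220.0, 489.0], [134.0, 211.0], [326.0, 381.0]]
[[293.0, 331.0], [283.0, 330.0], [223.0, 94.0], [231.0, 86.0], [193.0, 357.0], [130.0, 111.0], [314.0, 350.0], [240.0, 63.0], [163.0, 388.0], [90.0, 100.0]]
```

View pics/over.png

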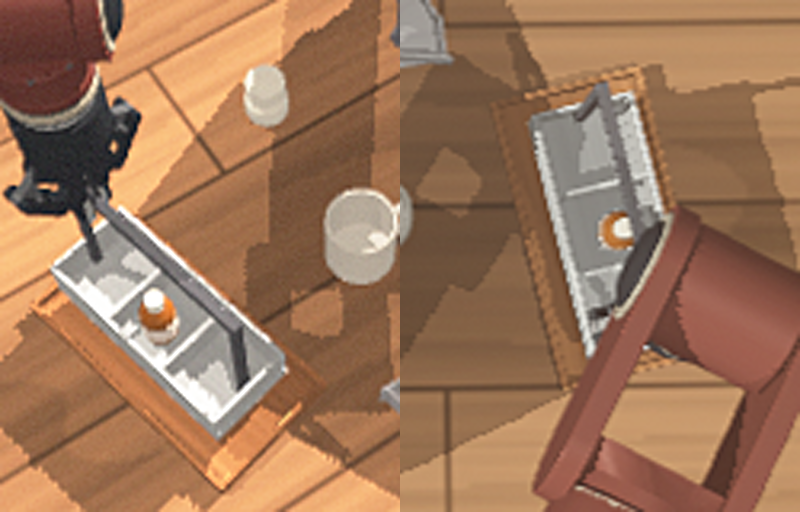

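The caddy is centred over the tray: its rim corners at scene-crop (50,268)/(215,433) and top-crop (192,357)/(130,115) match the prediction. It is level and the bottle is upright. I lower it gently.

```bash
python3 -m crank '[{"offset":[0,0,0.004],"twist":[0,0,0]},{"offset":[0,0,0.010],"twist":[0,0,0]},{"offset":[0,0,0.016],"twist":[0,0,0]},{"offset":[0,0,0.021],"twist":[0,0,0]},{"offset":[0,0,0.024],"twist":[0,0,0]},{"offset":[0,0,0.026],"twist":[0,0,0]},{"offset":[0,0,0.027],"twist":[0,0,0]},{"offset":[0,0,0.027],"twist":[0,0,0]}]' |sed -n '1,4p'
python3 -c "
from station import *
o=get_obs();print(o['wrist_torque'])"
```

```text
t: 17.98
tool_pos: [0.5077, -0.1897, 0.1664]
tool_rot: [3.121, 0.361, 0.0]
contact_force: [-0.3, -0.5, -4.1]
[-0.02283678  0.26070425  0.03707902]
```

```bash
python3 -m crank '[{"offset":[0,0,0.0007],"twist":[0,0,0]},{"offset":[0,0,0.0015],"twist":[0,0,0]},{"offset":[0,0,0.002],"twist":[0,0,0]},{"offset":[0,0,0.002],"twist":[0,0,0]}]' |sed -n '1,4p'
python3 -c "
from station import *
o=get_obs();print(o['wrist_torque'])"
```

```text
t: 18.48
tool_pos: [0.5076, -0.1897, 0.1642]
tool_rot: [-3.121, -0.36, 0.0]
contact_force: [-0.0, 0.8, -4.4]
[-0.08010965  0.22525863 -0.03590923]
```

```bash
python3 -m crank '[{"offset":[0,0,0.0006],"twist":[0,0,0]},{"offset":[0,0,0.0012],"twist":[0,0,0]},{"offset":[0,0,0.0015],"twist":[0,0,0]},{"offset":[0,0,0.0015],"twist":[0,0,0]}]' |sed -n '1,4p'
python3 -c "
from station import *
o=get_obs();print(o['wrist_torque'])"
```

```text
t: 18.98
tool_pos: [0.5076, -0.1897, 0.1627]
tool_rot: [-3.121, -0.36, 0.0]
contact_force: [-0.2, -0.0, -4.3]
[-0.11444244  0.2924354   0.03702918]
```

```bash
python3 -m crank '[{"offset":[0,0,0.0005],"twist":[0,0,0]},{"offset":[0,0,0.001],"twist":[0,0,0]},{"offset":[0,0,0.001],"twist":[0,0,0]}]' |sed -n '1,4p'
python3 -c "
from station import *
o=get_obs();print(o['wrist_torque'])"
```

```text
t: 19.35
tool_pos: [0.5076, -0.1897, 0.1617]
tool_rot: [-3.121, -0.36, 0.0]
contact_force: [-0.0, -0.0, -3.7]
[-0.02519857  0.25382927 -0.02835559]
```

```bash
python3 -m crank '[{"offset":[0,0,0.0005],"twist":[0,0,0]},{"offset":[0,0,0.001],"twist":[0,0,0]},{"offset":[0,0,0.001],"twist":[0,0,0]}]' |sed -n '1,4p'
python3 -c "
from station import *
o=get_obs();print(o['wrist_torque'])"
```

```text
t: 19.73
tool_pos: [0.5076, -0.1897, 0.1607]
tool_rot: [-3.121, -0.361, 0.0]
contact_force: [0.3, -0.2, -3.2]
[-0.09008854  0.23217751  0.01576286]
```

```bash
python3 -m crank '[{"offset":[0,0,0.0005],"twist":[0,0,0]},{"offset":[0,0,0.001],"twist":[0,0,0]},{"offset":[0,0,0.001],"twist":[0,0,0]}]' |sed -n '1,4p'
python3 -c "
from station import *
o=get_obs();print(o['wrist_torque'])"
```

```text
t: 20.1
tool_pos: [0.5076, -0.1897, 0.1597]
tool_rot: [-3.121, -0.361, 0.0]
contact_force: [0.1, 0.4, -4.3]
[-0.02685335  0.29614507  0.00532329]
```

```bash
python3 -m crank '[{"offset":[0,0,0.0005],"twist":[0,0,0]},{"offset":[0,0,0.001],"twist":[0,0,0]},{"offset":[0,0,0.001],"twist":[0,0,0]}]' |sed -n '1,4p'
python3 -c "
from station import *
o=get_obs();print(o['wrist_torque'])"
```

```text
t: 20.48
tool_pos: [0.5077, -0.1897, 0.1588]
tool_rot: [3.121, 0.36, 0.0]
contact_force: [-0.8, -0.8, -3.7]
[-0.07694107  0.25070154 -0.01337506]
```

```bash
python3 -m crank '[{"offset":[0,0,0.0005],"twist":[0,0,0]},{"offset":[0,0,0.001],"twist":[0,0,0]},{"offset":[0,0,0.001],"twist":[0,0,0]}]' |sed -n '1,4p'
python3 -c "
from station import *
o=get_obs();print(o['wrist_torque'])"
```

```text
t: 20.85
tool_pos: [0.5077, -0.1898, 0.158]
tool_rot: [3.121, 0.36, 0.0]
contact_force: [-0.2, 0.2, -3.0]
[-0.03855706  0.14524523 -0.00317455]
```

```bash
python3 -m crank '[{"offset":[0,0,0.0005],"twist":[0,0,0]},{"offset":[0,0,0.001],"twist":[0,0,0]},{"offset":[0,0,0.001],"twist":[0,0,0]}]' |sed -n '1,4p'
python3 -c "
from station import *
o=get_obs();print(o['wrist_torque'])"
```

```text
t: 21.22
tool_pos: [0.5077, -0.1898, 0.157]
tool_rot: [3.121, 0.36, 0.0]
contact_force: [-1.3, -0.5, -1.1]
[-0.11527771  0.2244      0.01586199]
```

```bash
python3 -m crank '[{"offset":[0,0,0.0005],"twist":[0,0,0]},{"offset":[0,0,0.0005],"twist":[0,0,0]},{"offset":[0,0,0.0005],"twist":[0,0,0]}]' |sed -n '1,4p'
python3 -c "
from station import *
o=get_obs();print(o['wrist_torque'])"
```

```text
t: 21.6
tool_pos: [0.5077, -0.1898, 0.1565]
tool_rot: [3.121, 0.36, 0.0]
contact_force: [-1.0, -0.6, -0.0]
[-0.11292624  0.25265438 -0.00379581]
```

```bash
python3 -m crank '[{"offset":[0,0,0.0005],"twist":[0,0,0]},{"offset":[0,0,0.001],"twist":[0,0,0]},{"offset":[0,0,0.001],"twist":[0,0,0]},{"offset":[0,0,0.001],"twist":[0,0,0]}]' |sed -n '1,4p'
python3 - <<'E'
from h import *
print(get_obs()["wrist_torque"])
ims=[]
for n,(c0,r0) in(("scene",(220,130)),("top",(310,115))):
    a=get_image(n)[:,:,::-1][r0:r0+160,c0:c0+125];ims.append(cv2.resize(a,(400,512),interpolation=cv2.INTER_CUBIC))
cv2.imwrite("pics/down.png",np.hstack(ims))
E
```

```text
t: 22.1
tool_pos: [0.5077, -0.1898, 0.1558]
tool_rot: [3.121, 0.36, 0.0]
contact_force: [-5.0, 0.9, 4.0]
[0.00248218 0.58261391 0.0366659 ]
```

View pics/down.png

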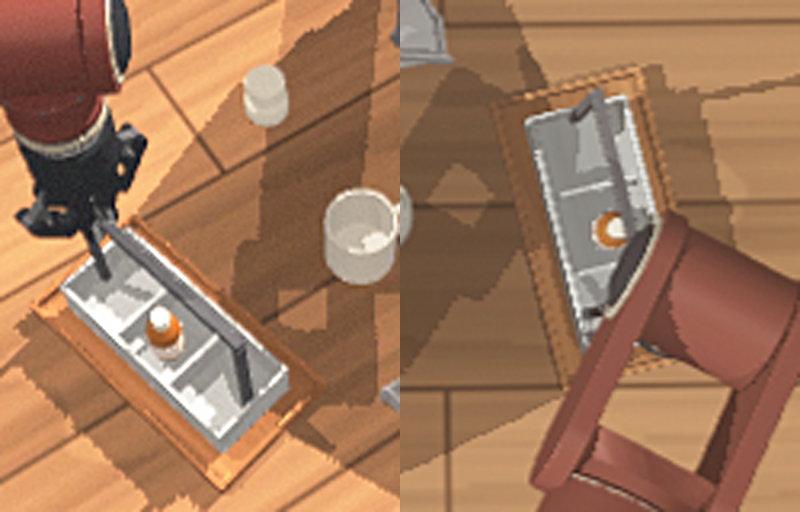

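The caddy sits inside the tray, level, with even margins (scene crop rim (62,287)–(222,445)) and the bottle upright. I ease off about 1 mm to zero force, then open.

```bash
python3 -m crank '[{"offset":[0,0,-0.0005],"twist":[0,0,0]},{"offset":[0,0,-0.001],"twist":[0,0,0]},{"offset":[0,0,-0.001],"twist":[0,0,0]}]' - 20|sed -n '1,4p'
python3 -m crank '[{"offset":[0,0,0],"twist":[0,0,0]},{"offset":[0,0,0],"twist":[0,0,0]},{"offset":[0,0,0],"twist":[0,0,0]},{"offset":[0,0,0],"twist":[0,0,0]}]' 0.5
python3 -m crank '[{"offset":[0,0,0],"twist":[0,0,0]},{"offset":[0,0,-0.004],"twist":[0,0,0]},{"offset":[0,0,-0.012],"twist":[0,0,0]},{"offset":[0,0,-0.025],"twist":[0,0,0]},{"offset":[0,0,-0.045],"twist":[0,0,0]},{"offset":[0,0,-0.070],"twist":[0,0,0]},{"offset":[0,0,-0.10],"twist":[0,0,0]},{"offset":[-0.02,0,-0.13],"twist":[0,0,0]},{"offset":[-0.05,0,-0.15],"twist":[0,0,0]},{"offset":[-0.08,0,-0.16],"twist":[0,0,0]},{"offset":[-0.10,0,-0.16],"twist":[0,0,0]},{"offset":[-0.10,0,-0.16],"twist":[0,0,0]}]'
python3 - <<'E'
from h import *
ims=[]
for n,(c0,r0) in(("scene",(220,130)),("top",(310,115))):
    a=get_image(n)[:,:,::-1][r0:r0+160,c0:c0+125];ims.append(cv2.resize(a,(400,512),interpolation=cv2.INTER_CUBIC))
cv2.imwrite("pics/end.png",np.hstack(ims))
E
```

```text
t: 22.58
tool_pos: [0.5077, -0.1897, 0.1559]
tool_rot: [-3.121, -0.36, -0.0]
contact_force: [-1.8, -0.6, -0.1]
t: 23.08
tool_pos: [0.5077, -0.1897, 0.1564]
tool_rot: [3.121, 0.361, 0.0]
contact_force: [0.2, -0.1, -0.0]
opening: 0.0427
grip_force: 0.0
t: 24.58
tool_pos: [0.4099, -0.2129, 0.3183]
tool_rot: [3.119, 0.358, 0.004]
contact_force: [1.1, 0.6, 0.1]
opening: 0.0428
grip_force: 0.0
```

View pics/end.png

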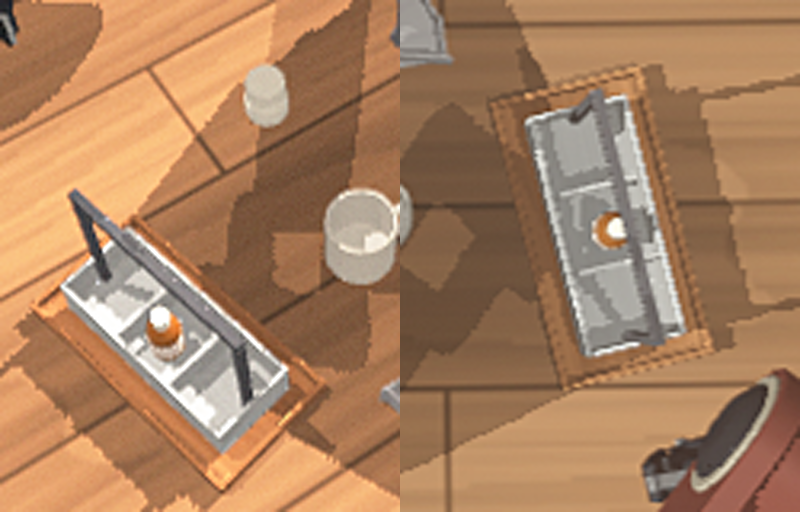

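The caddy stands level inside the rim with clear margins all round (top crop (527,118)–(683,335)). The bottle is standing, the tub and mug are unmoved and the gripper is clear.

```bash
python3 -c "
from station import *
print(finish_job())"
```

```text
the job is handed in; nothing more can be done
None
```

The caddy is off the hook and stands level inside the tray's rim with the bottle upright and the gripper clear; I handed the job in at about 25 s, with the last force reading at the keeper about 4 N above the caddy's weight.

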